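Latch the specimen transport case

TASK

The samples are packed for the courier. Swing the lid of the grey transport case shut, hook the red-tabbed wire bail of its front latch into the keeper on the lid, and press the latch lever down until it lies home against the case and the lid is pulled tight on its seal. Work gently by feel, never forcing lid or latch, leave the other things on the bench where they are, and let go of the case at the end.

Things in the scene. Friction and masses are not known exactly. Their poses are not given: they have to be found in the camera images.
- case: Grey specimen transport case, 170 deep (x) x 190 wide (y) x 109 mm high without the lid, heavy with cold packs: it does not move. Origin: centre of its underside. x points from the latch side (front, nearest the robot) to the hinge side, y to the left seen from the front, z up. Front wall at x = -85 mm.
- lid (a joint): Angle of the blue lid about its hinge (rad): 0 = shut and just resting on the soft rubber seal, positive = open, about -0.015 to -0.025 when the latch has pulled it tight. A stiff friction hinge: the lid stays at any angle and takes about 2 to 4 N at its front edge to move. Seal: about 40 N per mm at the front.
- lid_hinge (a point): Point on the lid's hinge axis (along the case's y), in the middle of the back, 114 mm above the bench.
- lid_front (a point): Point on the lid's flat top face, in the middle, 14 mm behind its front edge; 164 mm from the hinge axis along the lid and 22 mm above it. The lid is 178 x 198 x 20 mm; its front face stands 4 mm ahead of the case's front wall.
- keeper_trough (a point): Seat of the bail bar's centre in the keeper's trough if the keeper stood mid-way. The steel keeper (12 mm wide, y) on the lid's front is adjustable: it stands up to 6 mm nearer the lid or the robot than this; not measured. Trough open upward, 6 mm wide (x), floor 2 mm below this point; flat tops of the 3 mm thick lip (robot's side) and of the back wall 5 to 6 mm above it.
- lever_pin (a point): Middle of the pin about which the latch lever turns (axis along the case's y), on the case, 20 mm in front of the front wall and 80 mm above the bench.
- lever (a joint): Angle of the steel latch lever (rad): 0 = home, hanging straight down against its stop; pi/2 = sticking straight out toward the robot; up to 2.6 = up. Its joint is stiff and it stays where it is left. With the bail hooked the lever takes 5 to 10 N near its tip, most at 0.5 to 0.9 rad; below 0.13 to 0.47 rad (by the keeper's setting) it is over centre and snaps home by itself.
- lever_tip (a point): Axis of the 6.4 mm roll at the free end of the lever, 43.5 mm below and 6 mm outward of the pin when home. The lever is a plate 20 mm wide (y), its outer face 6 mm outward of the pin.
- bail (a joint): Angle of the wire bail relative to the lever (rad); the bail leans from straight up toward the robot by this value minus the lever's. Stiff joint, it stays where it is left. It hangs on a crank pin of the lever, 12 mm from the lever pin, in the lever's direction but 0.30 rad nearer the case (lever angle minus 0.30). Moving the bail turns the lever along.
- bail_bar (a point): Middle of the cross bar of the bail, a round bar of 4 mm diameter and 34 mm long (y), 47.8 mm from the crank pin. The legs are threaded, so this length differs by up to 0.5 mm from one case to the next and with it the force the lever needs.
- bail_tab (a point): Middle of the outer half of the red finger tab on the bail, 21.5 mm beyond the bar's centre in line with the bail. The tab is 20 mm wide (y), 3 mm thick and ends 7 mm beyond this point. Pinch this outer half across its 20 mm width from above: the lid's top is 14 mm above the seated bar, so fingers reaching lower than that hit the lid. Moving the bail and lever takes about 2 N.
- strip_canister: Bystander: blue and white canister with black cap, 47 mm across, 110 mm tall, standing. Origin: underside.
- log_book: Bystander: narrow dark blue book, 71 x 150 x 14 mm, lying. Origin: underside.
- marker: Bystander: white and blue felt marker, 138 mm long, lying on the book. Origin: underside.
- spare_cup: Bystander: specimen cup with yellow lid, 57 mm across, 71 mm tall. Origin: underside.

How it is judged:
By the outcome, as a careful person would: the job done as asked, in the order asked, and still so for the second after the job is handed in, with the robot touching nothing.
It also fails if it takes over 69 s, if anything falls off the work surface, if the arm or the gripper's body presses on something with over 40 N, if the wrist force passes 120 N, or if a joint passes its speed limit or range.

ROBOT

A 6-joint arm with a two-finger parallel gripper is mounted at the origin on a cart in front of the work surface, level with it; the furniture and walls round the work are solid. World frame = base frame: x ahead of the robot, y to its left, z up, the work surface at z = 0. Lengths are in m, angles in rad, forces in N, time in s.
With the tool pointing down it reaches from about 0.25 to 0.775 m from the base axis. Payload 4 kg.
Tool frame: the origin (TCP) lies on the centre line of the jaws, within the pads' length; the fingertips stand r.finger_overhang ahead of it and the grasp point (between the pads) lies 2 mm behind it (r.finger_overhang is the distance from the TCP to the fingertips, in m); z points along the fingers, y is the line along which they close (so a half turn about z gives the same grasp; the last joint's range is limited). The gripper opens to 94 mm and grips with 3 to 60 N. Pads are 16 mm wide; open, the fingers measure 119 mm over their backs; the gripper's body (75 mm by 177 mm) begins 78 mm behind the grasp point.
Start: joints at [-1.282, 0.087, 1.371, -0, 1.684, -0.103], TCP at [0.21, -0.508, 0.223] pointing down, gripper open.
Joint ranges: [-3.1, 3.1], [-0.76, 2.03], [0.27, 2.55], [-1.08, 4.22], [0.17, 2.65], [-2.57, 2.57]. Speed limits (rad/s): [2.79, 2.79, 3.14, 3.14, 3.14, 3.14].

INTERFACE

Orientations are given as a rotation vector (axis times angle).
In Python, from station import r gives the robot as it stands. The module is installed in compiled form; this text tells all that it offers.
- The arm moves only by the tool inch_along, called after "Request:" in YAML: its name, and indented under it one key for each argument. Schema: {"type":"object","properties":{"increments":{"type":"array","items":{"type":"array","items":{"type":"number"},"minItems":5,"maxItems":5},"minItems":1,"maxItems":10},"grip_n":{"type":"number"},"only":{"type":"string"},"quiet":{"type":"boolean"},"lines":{"type":"string"}},"required":["increments"],"additionalProperties":false}. increments is a list of rows, 1 to 10 of them, each of 5 numbers: the finger opening in m, then dx, dy, dz in m, then a turn about the tool's z in rad; each row shifts and turns the commanded pose from where the row before left it, along the tool's axes as they then stand; what a row does not reach is not made up. A row lasts 1/8 s, in which the tool goes at most 0.0625 m and 0.188 rad, less where a joint would pass 70% of its speed; a pose out of reach is approached as far as the arm can. The fingers move at their own pace and stop on an object; grip_n is the grip in N (left out, the last holds). Time passes only in rows, so rows that do not move let the fingers close. The tool returns the time, the measured TCP pose, the force, the opening and the grip force at its end. only (a regular expression) keeps the lines of the reply that match it, lines (a string "A,B") keeps lines A to B, and quiet returns only ok. Input that does not fit is refused with a message, and nothing moves.
- r.get_obs(): the state, without advancing time (a new reading comes with each control period).
- r.get_image(name): name is "scene" or "top" or "wrist"; returns a dict with "image" (400x640x3 uint8, blue, green, red), "mtx" (3x3 intrinsics, pixels), "k1" (the pictures are not rectified: a ray, as slopes to the right and down, at radius r is drawn at 1 + k1 r^2 times it, then the intrinsics apply), "origin" and "attitude" of the camera in the world. Camera axes: x right, y down, z forward; pixel columns grow to the right and rows downward; lengths in m; the calibration is good to about 2 mm. A picture is of the moment at which its call begins. There is no depth.
- r.close_job(): hands the job in; it is judged then, once.
The state is a dict: "t": time; "joint_pos": joint angles; "qvel": joint speeds; "effort": joint torques, N m; "tool_pos": TCP position; "eef_rot": TCP orientation; "wrist_force": force on the tool from outside, world axes, zero at the start; "ft_torque": the same for the moment, N m; "width": finger opening in m; "finger_force": force on a finger pad.
Only numpy, scipy, OpenCV 4.12 (cv2) and the standard library are available. Lean on these libraries where they do the work, as an engineer would, in place of code of your own. Each camera call takes 0.05 s, during which the arm holds its last target. There are 200 camera calls.

## Working session

There is one attempt and no reset: what is moved stays moved. The work goes in short steps, Python scripts to look and compute and a tool call to move; the robot and the scene stay as the last step left them, time stands still between calls to the robot, and variables do not carry over. Pictures are saved under pics/ and viewed, at most 10 in all, crops included, and the job is handed in when it is done.

```bash
mkdir -p pics; python3 - <<'E'
from station import r
import cv2,numpy as np
o=r.get_obs();print({k:np.round(v,3) for k,v in o.items()},r.finger_overhang)
for n in("scene","top"):
    d=r.get_image(n);cv2.imwrite(f"pics/{n}0.png",d["image"]);print(n,d["mtx"],d["k1"],d["origin"],d["attitude"])
E
```

```text
{'t': np.float64(0.0), 'joint_pos': array([-1.282,  0.088,  1.372,  0.   ,  1.684, -0.103]), 'qvel': array([ 0.   , -0.   ,  0.   ,  0.001, -0.   ,  0.   ]), 'effort': array([ 0.0000e+00, -3.4017e+01, -3.0243e+01,  7.2000e-02,  3.3000e-02,
       -0.0000e+00]), 'tool_pos': array([ 0.21 , -0.508,  0.221]), 'eef_rot': array([-3.079, -0.611,  0.   ]), 'wrist_force': array([ 0.01 ,  0.015, -0.291]), 'ft_torque': array([0.015, 0.055, 0.021]), 'finger_force': np.float64(0.0), 'width': np.float64(0.094)} 0.017
scene [[459.09990261   0.         321.24347496]
 [  0.         459.09990261 197.83241818]
 [  0.           0.           1.        ]] -0.09820472044867605 [-0.09951641  0.87864258  0.93428123] [-0.7569806   2.45725386 -1.28254743]
top [[412.82938028   0.         318.62897439]
 [  0.         412.82938028 204.54791254]
 [  0.           0.           1.        ]] 0.030449293864211927 [ 0.39079214 -0.0835515   1.30778693] [-2.1568115   2.13885676 -0.16335895]
```

View pics/scene0.png

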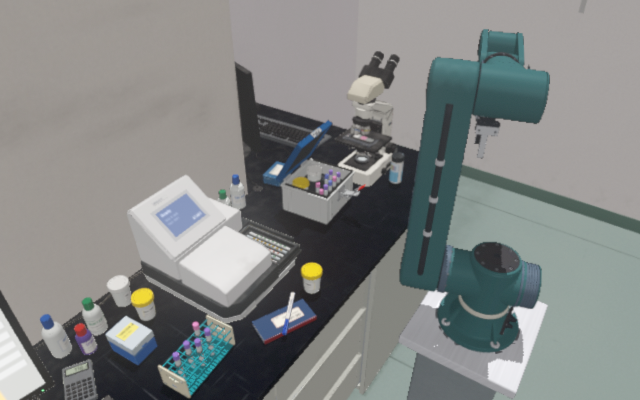

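View pics/top0.png

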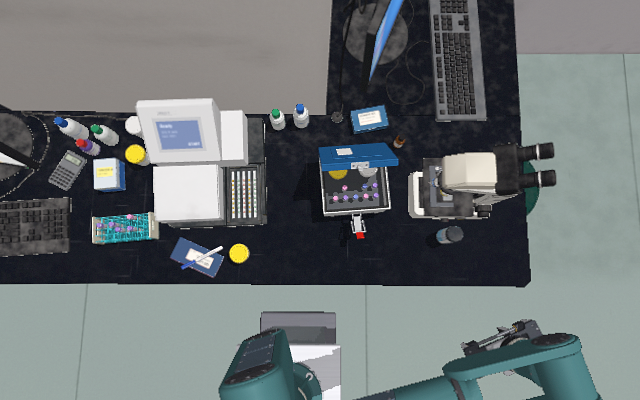

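The scene view shows the grey case at about (318,190) with its lid open. In the top view it spans (320–388, 150–215), with the bail and lever at about (358,228) and the red tab near (360,236). I'll enlarge both views to measure.

```bash
cat > h.py <<'E'
from station import r
import cv2,numpy as np
from scipy.spatial.transform import Rotation as R
def proj(d,P):
    c=(np.atleast_2d(P)-d["origin"])@R.from_rotvec(d["attitude"]).as_matrix()
    s=c[:,:2]/c[:,2:];s=s*(1+d["k1"]*(s**2).sum(1,keepdims=True))
    return s@np.diag(d["mtx"])[:2,None].repeat(2,1)*0+s*np.diag(d["mtx"])[:2]+d["mtx"][:2,2]
def ray(d,px):
    s0=(np.array(px,float)-d["mtx"][:2,2])/np.diag(d["mtx"])[:2];s=s0.copy()
    for _ in range(20): s=s0/(1+d["k1"]*(s**2).sum())
    v=R.from_rotvec(d["attitude"]).apply([*s,1]);return d["origin"],v
def atz(d,px,z):
    o,v=ray(d,px);return o+v*(z-o[2])/v[2]
def crop(n,x0,y0,w,h,s,f):
    d=r.get_image(n);cv2.imwrite(f,cv2.resize(d["image"][y0:y0+h,x0:x0+w],None,fx=s,fy=s,interpolation=cv2.INTER_CUBIC));return d
E
python3 - <<'E'
from h import *
a=r.get_image("top")["image"][135:250,310:410];b=r.get_image("scene")["image"][115:230,260:370]
f=lambda i:cv2.resize(i,(400,460),interpolation=cv2.INTER_CUBIC)
cv2.imwrite("pics/c1.png",np.hstack([f(a),f(b)]))
d=r.get_image("top")
for p in [(388,212),(322,216)]: print(atz(d,p,.109))
E
```

```text
[ 0.54736845 -0.29261953  0.109     ]
[ 0.53388149 -0.09945784  0.109     ]
```

View pics/c1.png

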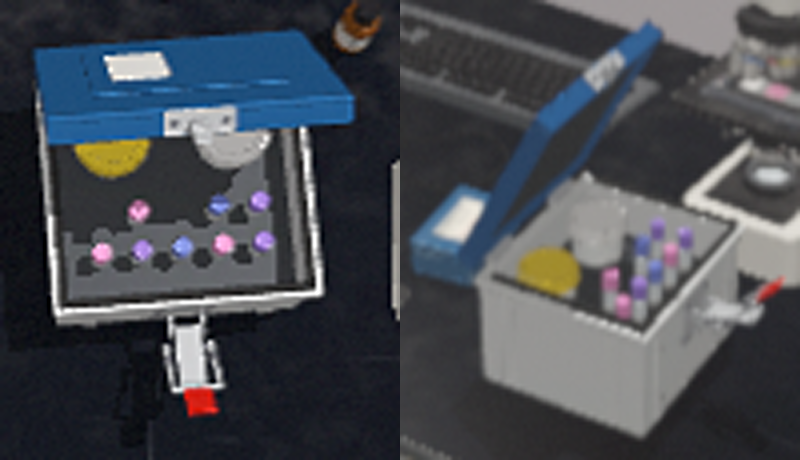

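```bash
cat > fit.py <<'E'
from h import *
from scipy.optimize import least_squares
T=r.get_image("top");S=r.get_image("scene")
t=lambda x,y:(310+x/4,135+y/4); s=lambda x,y:(260+(x-400)/3.636,115+y/4)
def case(p,P):
    P=np.atleast_2d(P);c,q=np.cos(p[2]),np.sin(p[2])
    return np.c_[p[0]+c*P[:,0]-q*P[:,1],p[1]+q*P[:,0]+c*P[:,1],P[:,2]]
def lid(th,a,y,n): return [.089-a*np.cos(th)+n*np.sin(th),y,.114+a*np.sin(th)+n*np.cos(th)]
def pts(p):
    th=p[3]
    A=[[-.085,.095,.109],[-.085,-.095,.109],lid(th,.178,.099,.022),lid(th,.178,-.099,.022),lid(th,.178,.099,.002),lid(th,.178,-.099,.002)]
    B=[[-.085,.095,.109],[-.085,.095,0],[-.085,-.095,.109],lid(th,.178,-.099,.022)]
    return A,B
A0=[t(57,313),t(322,293),t(48,118),t(355,95),t(48,138),t(355,122)]
B0=[s(643,330),s(643,437),s(738,225),s(655,23)]
f=lambda p:np.r_[(proj(T,case(p,pts(p)[0]))-A0).ravel(),(proj(S,case(p,pts(p)[1]))-B0).ravel()]
if __name__=="__main__":
    o=least_squares(f,[.63,-.19,0,1.1],loss="soft_l1");p=o.x;print(np.round(p,4),np.round(f(p),1))
    red=[]
    for d,(x0,y0,x1,y1) in((T,(330,220,380,250)),(S,(440-80,180,400,200))):
        if d is S:x0,y0,x1,y1=340,175,375,200
        im=d["image"][y0:y1,x0:x1].astype(int);m=(im[...,2]>120)&(im[...,1]<80)&(im[...,0]<80)
        v,u=np.nonzero(m);red.append((u.mean()+x0,v.mean()+y0));print(red[-1],m.sum(),u.min()+x0,u.max()+x0,v.min()+y0,v.max()+y0)
    g=lambda X:np.r_[(proj(T,X)-red[0])[0],(proj(S,X)-red[1])[0]]
    X=least_squares(g,[.5,-.19,.1]).x;print("red",X,g(X))
    c,q=np.cos(p[2]),np.sin(p[2]);D=X[:2]-p[:2];print("case frame",c*D[0]+q*D[1],-q*D[0]+c*D[1],X[2])
E
python3 fit.py
```

```text
[ 0.6361 -0.1962  0.0806  1.0469] [ 0.8 -0.6 -0.8 -0.2 -0.1 -0.4  0.3 -0.1  0.3  2.1  0.2  0.7 -0.   0.9
 -0.4  1.4  0.6 -0.4 -1.9 -2.3]
(np.float64(359.5777777777778), np.float64(234.84444444444443)) 45 356 364 232 238
(np.float64(361.6666666666667), np.float64(187.11111111111111)) 9 359 364 186 189
red [ 0.47781971 -0.20813776  0.12165166] [ 0.17582631  0.34461509 -0.43159895 -0.03672368]
case frame -0.15877268702780825 0.0008196703144414345 0.12165165916735407
```

Request:
inch_along:
  increments:
    - [0,0,0,-0.05,0.1555]
    - [0,0,0,-0.05,0.1555]
    - [0,0.029,-0.046,-0.01,0]
    - [0,0.029,-0.046,-0.01,0]
    - [0,0.029,-0.046,-0.01,0]
    - [0,0.029,-0.046,-0.01,0]
    - [0,0.029,-0.046,0,0]
    - [0,0.029,-0.046,0,0]
    - [0,0,0,0,0]
    - [0,0,0,0,0]
  grip_n: 20

```text
t: 1.6
tool_pos: [0.361, -0.2194, 0.3625]
eef_rot: [3.138, 0.127, -0.0]
wrist_force: [0.2, -1.0, 0.1]
width: 0.0011
finger_force: 0.0
```

```bash
python3 - <<'E'
from h import *
d=r.get_image("wrist");cv2.imwrite("pics/w1.png",d["image"]);print(d["mtx"],d["k1"],d["origin"],d["attitude"])
o=r.get_obs();print(o["tool_pos"],o["eef_rot"],o["joint_pos"])
T=r.get_image("top");print("can",atz(T,(452,232),.11),"scope",atz(T,(410,215),0.02))
E
```

```text
[[293.29798605   0.         325.53340132]
 [  0.         293.29798605 199.91647692]
 [  0.           0.           1.        ]] -0.03815389467617207 [ 0.43672248 -0.21259868  0.52508599] [ 2.15794927 -1.99037983 -0.26278779]
[ 0.36084466 -0.21992733  0.36235808] [ 3.13869920e+00  1.25183890e-01 -6.62717795e-04] [-6.81242064e-01 -1.80881594e-01  1.35200259e+00 -6.26899408e-04
  1.97052577e+00  8.09584558e-01]
can [ 0.49040874 -0.47680639  0.11      ] scope [ 0.55010687 -0.37701456  0.02      ]
```

View pics/w1.png

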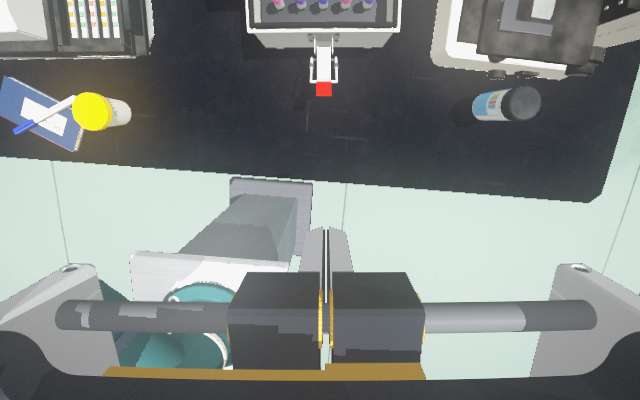

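Request:
inch_along:
  increments:
    - [0,0.055,0,0,0]
    - [0,0.055,0,0,0]
    - [0,0.055,0,0,0]
    - [0,0.055,0,0,0]
    - [0,0.055,0,0,0]
    - [0,0.057,0,0,0]
    - [0,0,0,0.04,0]
    - [0,0,0,0.04,0]
    - [0,0,0,0.015,0]
    - [0,0,0,0,0]

```text
t: 2.95
tool_pos: [0.6913, -0.1936, 0.2664]
eef_rot: [-3.138, -0.124, 0.004]
wrist_force: [0.5, 1.0, 0.6]
width: 0.0006
finger_force: 0.0
```

```bash
python3 - <<'E'
from h import *
a=r.get_image("top")["image"][125:240,290:430];b=r.get_image("scene")["image"][85:200,250:390]
f=lambda i:cv2.resize(i,(400,330),interpolation=cv2.INTER_CUBIC)
cv2.imwrite("pics/c2.png",np.hstack([f(a),f(b)]))
E
```

```text
(no output)
```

View pics/c2.png

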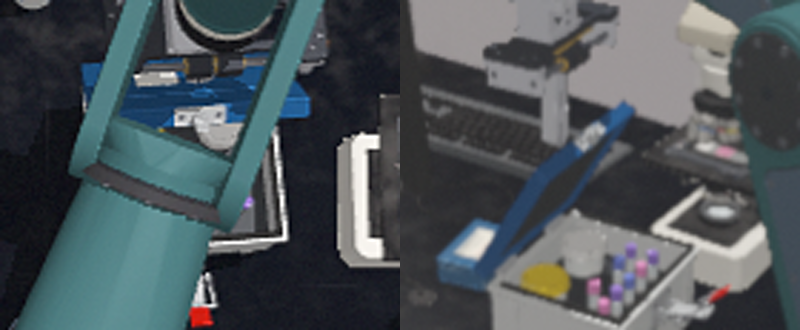

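Request:
inch_along:
  increments:
    - [0,-0.012,0,-0.003,0]
    - [0,-0.009,0,0,0]
    - [0,-0.013,0,0.0075,0]
    - [0,-0.013,0,0.0075,0]
    - [0,-0.0115,0,0.01,0]
    - [0,-0.0115,0,0.01,0]

```text
t: 3.8
tool_pos: [0.6216, -0.1983, 0.237]
eef_rot: [3.137, 0.127, 0.004]
wrist_force: [1.7, -0.2, 0.2]
width: 0.0001
finger_force: 0.3
```

Request:
inch_along:
  increments:
    - [0,-0.009,0,0.012,0]
    - [0,-0.009,0,0.012,0]
    - [0,-0.0065,0,0.0135,0]
    - [0,-0.0065,0,0.0135,0]
    - [0,-0.003,0,0.009,0]
    - [0,0,0,0,0]

```text
t: 4.55
tool_pos: [0.5877, -0.2007, 0.1753]
eef_rot: [-3.139, -0.127, 0.001]
wrist_force: [0.3, 0.4, -0.2]
width: 0.0008
finger_force: 0.0
```

```bash
python3 - <<'E'
from h import *
b=r.get_image("scene")["image"][85:200,250:390]
f=lambda i:cv2.resize(i,(600,495),interpolation=cv2.INTER_CUBIC)
cv2.imwrite("pics/c3.png",f(b))
E
```

```text
(no output)
```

View pics/c3.png

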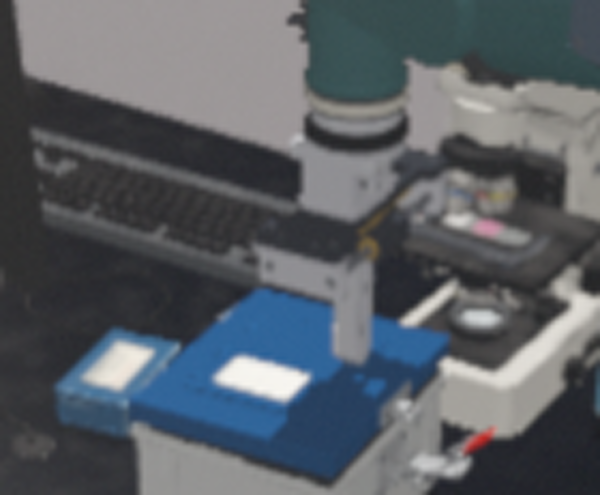

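Only the finger's tip is touching the lid, which is now low, near θ≈0.15. I'll press straight down by feel.

Request:
inch_along:
  increments:
    - [0,0,0,0.005,0]
    - [0,0,0,0.005,0]
    - [0,0,0,0.004,0]
    - [0,0,0,0.003,0]
    - [0,0,0,0,0]

```text
t: 5.22
tool_pos: [0.5883, -0.2007, 0.158]
eef_rot: [-3.139, -0.127, 0.001]
wrist_force: [-1.3, 0.0, 0.7]
width: 0.0001
finger_force: 0.0
```

Request:
inch_along:
  increments:
    - [0,0,0,0.002,0]
    - [0,0,0,0.001,0]
    - [0,0,0,0,0]

```text
t: 5.6
tool_pos: [0.5884, -0.2008, 0.1555]
eef_rot: [3.139, 0.127, -0.0]
wrist_force: [-0.4, 0.9, 0.8]
width: 0.0005
finger_force: 0.0
```

Request:
inch_along:
  increments:
    - [0,0,0,0.001,0]
    - [0,0,0,0.001,0]
    - [0,0,0,0,0]

```text
t: 5.98
tool_pos: [0.5884, -0.2008, 0.1534]
eef_rot: [-3.139, -0.127, 0.0]
wrist_force: [-0.4, -0.1, -0.1]
width: 0.0
finger_force: 0.0
```

Request:
inch_along:
  increments:
    - [0,0,0,0.0007,0]
    - [0,0,0,0.0005,0]
    - [0,0,0,0,0]

```text
t: 6.35
tool_pos: [0.5885, -0.2008, 0.1532]
eef_rot: [3.139, 0.127, 0.001]
wrist_force: [-2.4, 0.6, 4.4]
width: 0.0004
finger_force: 2.3
```

Request:
inch_along:
  increments:
    - [0,0,0,0.0005,0]
    - [0,0,0,0,0]

```text
t: 6.6
tool_pos: [0.5885, -0.2008, 0.1531]
eef_rot: [3.138, 0.127, 0.001]
wrist_force: [-1.7, 1.6, 5.9]
width: 0.0009
finger_force: 3.1
```

Request:
inch_along:
  increments:
    - [0.05,0,0,-0.045,0]
    - [0.05,0,0,-0.06,0]
    - [0.05,-0.05,0,-0.012,0]
    - [0.05,-0.055,0,0,0]
    - [0.05,-0.055,0,0,0]
    - [0.05,-0.02,0,0,0]
    - [0.05,0,0,0,0]

```text
t: 7.48
tool_pos: [0.4083, -0.2155, 0.2689]
eef_rot: [3.138, 0.124, 0.002]
wrist_force: [0.0, 0.1, 0.1]
width: 0.0501
finger_force: 0.0
```

```bash
python3 - <<'E'
from h import *
d=r.get_image("wrist");cv2.imwrite("pics/w2.png",d["image"]);np.savez("w2.npz",**d)
S=r.get_image("scene");cv2.imwrite("pics/s2.png",S["image"]);cv2.imwrite("pics/t2.png",r.get_image("top")["image"])
w=cv2.resize(d["image"],(480,300));
w=cv2.resize(d["image"][0:190,220:440],(440,380),interpolation=cv2.INTER_CUBIC)
s=cv2.resize(S["image"][150:245,265:355],(360,380),interpolation=cv2.INTER_CUBIC)
cv2.imwrite("pics/c4.png",np.hstack([w,s]));print(d["origin"],d["attitude"])
E
```

```text
[ 0.48379178 -0.20886961  0.4315575 ] [ 2.15684928 -1.99333636 -0.26166735]
```

View pics/c4.png

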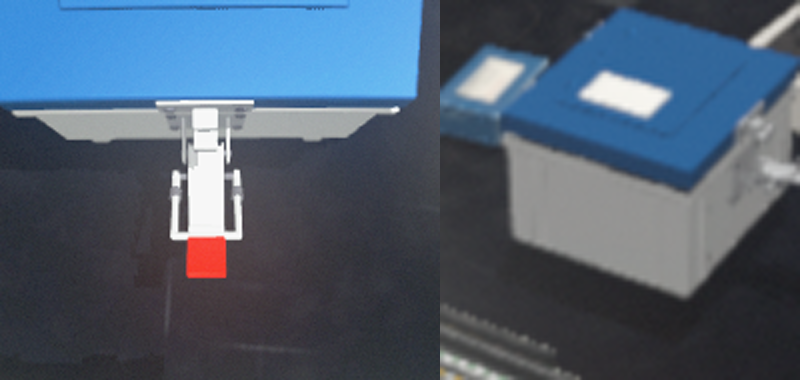

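The lid is shut. In the wrist crop the bar is at about (207,236), the red tab spans (187–226, 237–277), and the keeper spans (193–218, 108–133). I'll zoom in to measure the keeper.

```bash
python3 - <<'E'
import cv2,numpy as np
w=cv2.imread("pics/w2.png")[45:95,298:348];s=cv2.imread("pics/s2.png")[170:210,330:375]
cv2.imwrite("pics/c5.png",np.hstack([cv2.resize(w,(450,450),interpolation=cv2.INTER_CUBIC),cv2.resize(s,(350,450),interpolation=cv2.INTER_CUBIC)]))
g=cv2.cvtColor(cv2.imread("pics/w2.png"),6);print(g[48:75,318:329].mean(1).round())
E
```

```text
[128. 115. 229. 246. 166. 156. 225. 247. 247. 247. 247. 246. 246. 246.
 246. 246. 201. 197. 245. 247. 246. 245. 243. 246. 247. 247. 223.]
```

View pics/c5.png

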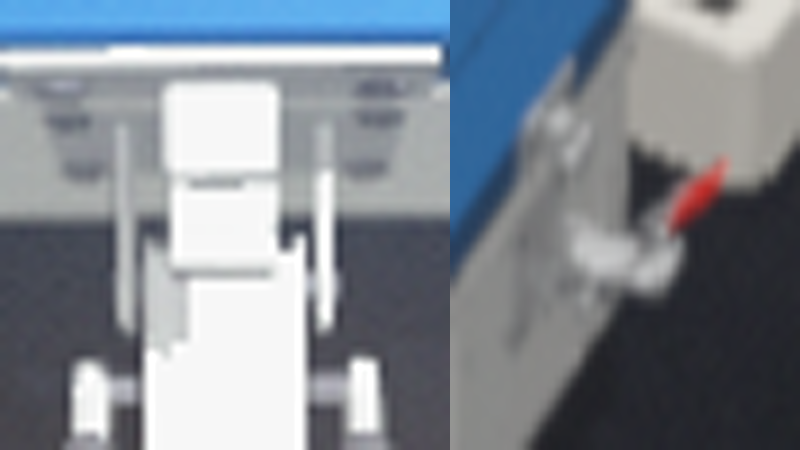

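```bash
python3 - <<'E'
from h import *
d=dict(np.load("w2.npz"));im=d["image"].astype(int)
print(im[50:80,319:327].mean(1).round(1).tolist())
from fit import case
p=[.6361,-.1962,.0806]
print("corner R,L of lid",proj(d,case(p,[[-.089,-.099,.136],[-.089,.099,.136]])))
for x in(-.089,-.093,-.097,-.101,-.105,-.109):print(x,proj(d,case(p,[[x,0,.128],[x,0,.08],[x,0,.12]])).round(1).tolist())
print(im[60,300:350].sum(1)//3, im[70,300:350].sum(1)//3)
E
```

```text
[[234.6, 230.2, 223.9], [245.5, 245.9, 245.0], [171.9, 166.0, 162.2], [162.9, 156.6, 152.0], [229.5, 228.9, 226.0], [247.0, 247.0, 247.0], [247.0, 247.0, 247.0], [247.0, 247.0, 247.0], [247.0, 247.0, 247.0], [247.0, 247.0, 247.0], [247.0, 247.0, 247.0], [247.0, 247.0, 247.0], [247.0, 247.0, 247.0], [246.9, 247.0, 246.4], [204.8, 203.8, 200.1], [189.1, 187.5, 183.2], [244.2, 244.5, 243.9], [247.0, 247.0, 247.0], [247.0, 247.0, 247.0], [247.0, 247.0, 247.0], [246.4, 246.5, 246.2], [247.0, 247.0, 247.0], [247.0, 247.0, 247.0], [247.0, 247.0, 247.0], [222.4, 223.2, 221.0], [182.1, 181.0, 178.0], [245.9, 246.0, 245.8], [247.0, 247.0, 247.0], [247.0, 247.0, 247.0], [247.0, 247.0, 247.0]]
corner R,L of lid [[430.99673611  51.22951083]
 [218.33279334  51.5912179 ]]
-0.089 [[324.7, 52.6], [324.8, 62.4], [324.7, 54.4]]
-0.093 [[324.7, 57.1], [324.8, 66.2], [324.7, 58.8]]
-0.097 [[324.7, 61.6], [324.8, 70.0], [324.7, 63.2]]
-0.101 [[324.7, 66.0], [324.8, 73.8], [324.7, 67.5]]
-0.105 [[324.7, 70.4], [324.8, 77.6], [324.7, 71.8]]
-0.109 [[324.7, 74.8], [324.8, 81.4], [324.8, 76.1]]
[168 169 172 158 146 148 147 144 148 149 153 184 161 151 145 147 217 247
 247 247 247 247 247 247 247 247 247 247 239 150 150 150 150 177 185 150
 149 148 148 147 150 150 162 173 171 172 171 169 168 171] [ 71  76  74  76  77  75  79  78  77  77  81 177 172  98  79  82 110 246
 246 246 246 246 246 246 246 247 247 246 210  81  81  81  87 225 247  79
  78  77  79  79  80  78  79  76  75  79  77  74  76  78]
```

```bash
cat > fit2.py <<'E'
from h import *
from fit import case
from scipy.optimize import least_squares
d=dict(np.load("w2.npz"));im=d["image"].astype(int)
d1=dict(d,origin=np.array([.43672248,-.21259868,.52508599]),attitude=np.array([2.15794927,-1.99037983,-.26278779]))
print("tips w1",proj(d1,[[.361+e,-.2194,.3455] for e in(-.008,0,.008)]).round(1).tolist())
b=(im[...,0]>120)&(im[...,0]-im[...,2]>60)
cols=[230,260,290,350,380,410];low=[np.nonzero(b[:90,c])[0].max()+1 for c in cols]
row30=np.nonzero(b[30])[0];row44=np.nonzero(b[44])[0];print(low,row30.min(),row30.max(),row44.min(),row44.max())
k=np.polyfit(cols,low,1)
cr=np.array([[row44.max()+1,np.polyval(k,row44.max())],[row44.min(),np.polyval(k,row44.min())]]);print(cr)
P=[[-.089,-.099,.136],[-.089,.099,.136]]
q=least_squares(lambda q:(proj(d,case(q,P))-cr).ravel(),[.636,-.196,.08]).x;print("wrist-only pose",q.round(4))
red=(im[...,2]>150)&(im[...,1]<90)&(im[...,0]<90);v,u=np.nonzero(red);print("red",u.min(),u.max(),v.min(),v.max(),u.mean(),v.mean())
S=cv2.imread("pics/s2.png").astype(int)[170:210,340:375];m=S[...,2]-np.maximum(S[...,1],S[...,0]);wt=np.where(m>40,m,0)
vs,us=np.mgrid[170:210,340:375];sc=[(us*wt).sum()/wt.sum(),(vs*wt).sum()/wt.sum()];print("scene red",sc)
print(im[112:124,323].sum(1)//3, im[112:124,309].sum(1)//3)
E
python3 fit2.py
```

```text
tips w1 [[325.3, 251.4], [326.3, 240.3], [327.3, 228.9]]
[np.int64(52), np.int64(53), np.int64(53), np.int64(53), np.int64(54), np.int64(53)] 215 429 216 428
[[429.          53.64285714]
 [216.          52.38095238]]
wrist-only pose [ 0.6346 -0.195   0.0732]
red 313 332 119 138 322.6700767263427 128.616368286445
scene red [np.float64(361.5506134969325), np.float64(186.71625766871165)]
[242 244 247 247 243 244 197 124 124 126 123 124] [113 113 113 125 211 247 247 228  99  67  66  69]
```

```bash
cat > fit3.py <<'E'
from fit2 import *
S=r.get_image("scene")
def kin(L,f):
    C=np.array([-.105,.080])+.012*np.array([-np.sin(L-.3),-np.cos(L-.3)]);u=np.array([-np.sin(f),np.cos(f)])
    return C,u
pt=lambda xz,y=0:case(q,[[xz[0],y,xz[1]]])
def res(s):
    C,u=kin(s[0],s[1])
    return np.r_[proj(d,pt(C+.0478*u))[0,1]-117.3,proj(d,pt(C+.0763*u))[0,1]-138.9,(proj(S,pt(C+.063*u,s[2]))[0]-sc)*.7,(proj(d,pt(C+.063*u,s[2]))[0,0]-322.7)]
for L0 in(1.2,2.2):
    o=least_squares(res,[L0,.8,0]);L,f,y=o.x;C,u=kin(L,f)
    print("L,phi,y",o.x,res(o.x).round(2),"bar",C+.0478*u,"tab",C+.0693*u,"tab world",pt(C+.0693*u,y))
for row,z in((64,.1275),(67.4,.1275),(70.7,.1275),(74.2,.1275)):
    s=least_squares(lambda s:proj(d,pt([s[0],z],s[1]))[0]-[322.5,row],[-.1,0]).x;print(row,s)
E
python3 fit3.py | tail -6
```

```text
L,phi,y [ 1.49693128e+00  7.41259580e-01 -3.24549423e-04] [ 1.17 -0.82 -0.07  0.39  0.05] bar [-0.14844647  0.11087558] tab [-0.16296365  0.12673438] tab world [[ 0.47212478 -0.20723236  0.12673438]]
L,phi,y [ 2.83589462e+00  8.34597948e-01 -2.07335501e-04] [-0.14  0.42 -0.   -1.45 -0.15] bar [-0.1472531  0.1219618] tab [-0.16318518  0.13639852] tab world [[ 0.47189527 -0.20713167  0.13639852]]
64 [-9.77248650e-02  8.35134029e-05]
67.4 [-1.00791384e-01  7.31635551e-05]
70.7 [-1.03780675e-01  6.31057261e-05]
74.2 [-1.06965296e-01  5.24243840e-05]
```

```bash
cat > path.py <<'E'
from scipy.optimize import least_squares
import numpy as np,sys
def kin(L,f):
    C=np.array([-.105,.080])+.012*np.array([-np.sin(L-.3),-np.cos(L-.3)]);return C,np.array([-np.sin(f),np.cos(f)])
s=np.array([1.497,.741]);t0=None
for b in[(-.1484,.1109),(-.145,.118),(-.140,.124),(-.133,.129),(-.125,.133),(-.117,.135),(-.109,.135),(-.101,.135),(-.101,.131),(-.101,.127),(-.101,.122),(-.101,.120)]:
    s=least_squares(lambda s:np.subtract(kin(*s)[0]+.0478*kin(*s)[1],b)*100,s).x
    C,u=kin(*s);t=C+.0693*u;e=C+.0478*u-b
    print(b,s.round(3),"tab",t.round(4),"d",(t-t0).round(4) if t0 is not None else "",np.abs(e).max().round(5));t0=t
E
python3 path.py
```

```text
(-0.1484, 0.1109) [1.496 0.74 ] tab [-0.1629  0.1268] d  0.0
(-0.145, 0.118) [1.81  0.626] tab [-0.1576  0.1354] d [0.0053 0.0086] 0.0
(-0.14, 0.124) [2.056 0.507] tab [-0.1504  0.1428] d [0.0072 0.0074] 0.0
(-0.133, 0.129) [2.232 0.359] tab [-0.1405  0.1491] d [0.0099 0.0063] 0.0
(-0.125, 0.133) [2.414 0.205] tab [-0.1294  0.1541] d [0.0112 0.0049] 0.0
(-0.117, 0.135) [2.521 0.051] tab [-0.1181  0.1565] d [0.0113 0.0024] 0.0
(-0.109, 0.135) [ 2.546 -0.112] tab [-0.1066  0.1564] d [ 0.0115 -0.0001] 0.0
(-0.101, 0.135) [ 2.691 -0.258] tab [-0.0955  0.1558] d [ 0.0111 -0.0006] 0.0
(-0.101, 0.131) [ 2.347 -0.312] tab [-0.0944  0.1515] d [ 0.0011 -0.0043] 0.0
(-0.101, 0.127) [ 2.03  -0.338] tab [-0.0939  0.1473] d [ 0.0005 -0.0042] 0.0
(-0.101, 0.122) [ 1.601 -0.332] tab [-0.094   0.1423] d [-0.0001 -0.005 ] 0.0
(-0.101, 0.12) [ 1.395 -0.312] tab [-0.0944  0.1405] d [-0.0004 -0.0019] 0.0
```

Request:
inch_along:
  increments:
    - [0.04,0.016,-0.001,0.02,0]
    - [0.04,0.024,-0.001,0.03,0]
    - [0.04,0.024,-0.001,0.03,0]
    - [0.04,0,0,0.025,0]
    - [0.04,0,0,0.018,0]
    - [0.04,0,0,0.008,0]
    - [0.04,0,0,0,0]

```text
t: 8.85
tool_pos: [0.4724, -0.2073, 0.1378]
eef_rot: [3.139, 0.126, 0.0]
wrist_force: [-0.1, 0.7, -0.4]
width: 0.0401
finger_force: 0.0
```

Request:
inch_along:
  increments:
    - [0.04,0,0,-0.002,0]
    - [0.01,0,0,0,0]
    - [0.01,0,0,0,0]
    - [0.01,0,0,0,0]
    - [0.01,0,0,0,0]
  grip_n: 10

```text
t: 9.48
tool_pos: [0.4725, -0.2074, 0.14]
eef_rot: [3.138, 0.127, -0.0]
wrist_force: [-0.1, -0.9, 1.8]
width: 0.0197
finger_force: 10.0
```

```bash
python3 - <<'E'
from h import *
d=r.get_image("wrist");im=d["image"];m=im.astype(int);red=(m[...,2]>120)&(m[...,1]<90)&(m[...,0]<90);v,u=np.nonzero(red);print(len(u),u.min(),u.max(),v.min(),v.max())
w=im[80:300,220:440];cv2.imwrite("pics/g1.png",cv2.resize(w,(440,440),interpolation=cv2.INTER_CUBIC))
E
```

```text
1164 310 341 216 254
```

Request:
inch_along:
  increments:
    - [0.01,0.0053,0,-0.0086,0]
    - [0.01,0.0072,0,-0.0074,0]
    - [0.01,0.0099,0,-0.0063,0]
    - [0.01,0.0112,0,-0.0049,0]
    - [0.01,0,0,0,0]

```text
t: 10.15
tool_pos: [0.5071, -0.2045, 0.1679]
eef_rot: [3.138, 0.128, 0.001]
wrist_force: [-0.8, -1.1, 1.9]
width: 0.0197
finger_force: 10.0
```

Request:
inch_along:
  increments:
    - [0.01,0.009,0,-0.0003,0]
    - [0.01,0.009,0,0,0]
    - [0.01,0.0085,0,0.0003,0]
    - [0.01,0.008,0,0.0005,0]
    - [0.01,0,0,0,0]

```text
t: 10.78
tool_pos: [0.5407, -0.2015, 0.1656]
eef_rot: [-3.139, -0.127, 0.002]
wrist_force: [-1.2, -0.8, -0.8]
width: 0.0195
finger_force: 10.0
```

```bash
python3 - <<'E'
from h import *
im=r.get_image("wrist")["image"];S=r.get_image("scene")["image"]
cv2.imwrite("pics/g2.png",np.hstack([cv2.resize(im[140:270,230:430],(480,312),interpolation=cv2.INTER_CUBIC),cv2.resize(S[150:215,310:376],(317,312),interpolation=cv2.INTER_CUBIC)]))
E
```

```text
(no output)
```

View pics/g2.png

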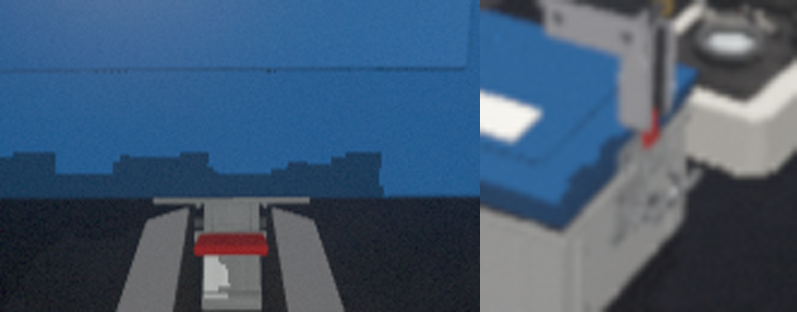

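The wrist crop shows the tab almost end-on at (232,244), just in front of the lid edge (row 198), so the bail is leaning over the keeper as computed. I'll lower it by feel.

Request:
inch_along:
  increments:
    - [0.01,0.0003,0,0.002,0]
    - [0.01,0.0003,0,0.002,0]
    - [0.01,0,0,0,0]

```text
t: 11.25
tool_pos: [0.541, -0.2017, 0.1628]
eef_rot: [3.139, 0.127, 0.001]
wrist_force: [-0.3, -0.8, 2.0]
width: 0.0197
finger_force: 10.0
```

Request:
inch_along:
  increments:
    - [0.01,0,0,0.0015,0]
    - [0.01,0,0,0,0]

```text
t: 11.5
tool_pos: [0.5408, -0.2017, 0.1607]
eef_rot: [3.139, 0.127, -0.001]
wrist_force: [0.5, -0.8, 1.7]
width: 0.0193
finger_force: 10.0
```

Request:
inch_along:
  increments:
    - [0.01,0,0,0.0015,0]
    - [0.01,0,0,0,0]

```text
t: 11.75
tool_pos: [0.5408, -0.2017, 0.1591]
eef_rot: [-3.139, -0.127, 0.001]
wrist_force: [0.1, -0.9, 1.1]
width: 0.02
finger_force: 10.0
```

Request:
inch_along:
  increments:
    - [0.01,0,0,0.0015,0]
    - [0.01,0,0,0.001,0]
    - [0.01,0,0,0,0]

```text
t: 12.12
tool_pos: [0.5408, -0.2016, 0.1566]
eef_rot: [-3.139, -0.127, 0.001]
wrist_force: [-0.9, -0.4, 1.1]
width: 0.0197
finger_force: 10.0
```

Request:
inch_along:
  increments:
    - [0.01,0,0,0.001,0]
    - [0.01,0,0,0,0]

```text
t: 12.38
tool_pos: [0.541, -0.2016, 0.1558]
eef_rot: [3.139, 0.127, -0.0]
wrist_force: [-0.6, -1.2, 1.1]
width: 0.0198
finger_force: 10.0
```

Request:
inch_along:
  increments:
    - [0.01,0,0,0.001,0]
    - [0.01,0,0,0,0]

```text
t: 12.62
tool_pos: [0.5411, -0.2017, 0.1556]
eef_rot: [3.139, 0.127, 0.001]
wrist_force: [-0.2, -0.7, 5.1]
width: 0.0195
finger_force: 10.0
```

Request:
inch_along:
  increments:
    - [0.045,0,0,0,0]
    - [0.045,0,0,0,0]
    - [0.045,0,0,-0.02,0]
    - [0.045,0,0,-0.03,0]
    - [0.045,-0.005,0,-0.01,0]
    - [0,-0.025,0,0,0]
    - [0,-0.0253,0,0,0]
    - [0,0,0,0.03,0]
    - [0,0,0,0.02,0]
    - [0,0,0,0,0]

```text
t: 13.88
tool_pos: [0.4841, -0.2052, 0.162]
eef_rot: [-3.136, -0.126, 0.008]
wrist_force: [0.3, 0.5, 0.6]
width: 0.0009
finger_force: 0.0
```

```bash
python3 - <<'E'
from h import *
S=r.get_image("scene")["image"];d=r.get_image("wrist");im=d["image"];np.savez("w3.npz",**d)
cv2.imwrite("pics/g3.png",np.hstack([cv2.resize(im[100:270,230:430],(480,408),interpolation=cv2.INTER_CUBIC),cv2.resize(S[150:215,310:361],(320,408),interpolation=cv2.INTER_CUBIC)]))
E
```

```text
(no output)
```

View pics/g3.png

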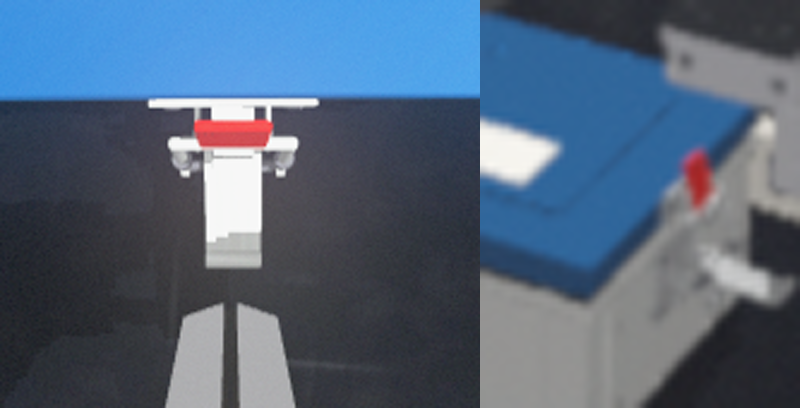

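The bail stands up at the keeper, with its bar at crop (170–298, 144) and the lever sticking out to row 265. I'll check the bar's position numerically.

```bash
python3 - <<'E' | tail -3
from fit2 import *
d=dict(np.load("w3.npz"))
pr=lambda x,z:proj(d,case(q,[[x,0,z]]))[0].round(1)
print("lid edge obs 141.7",pr(-.089,.136))
print("bar obs ~160",[(x,z,pr(x,z)[1]) for x,z in((-.1008,.122),(-.1008,.1295),(-.1055,.1295),(-.109,.122))])
print("lever tip end obs 211",[(L,pr(-.105-.0439*np.sin(L+.137),.080-.0439*np.cos(L+.137))[1]) for L in(1.3,1.6,1.9,2.2)])
E
```

```text
lid edge obs 141.7 [327.5 145.1]
bar obs ~160 [(-0.1008, 0.122, np.float64(160.6)), (-0.1008, 0.1295, np.float64(162.0)), (-0.1055, 0.1295, np.float64(169.0)), (-0.109, 0.122, np.float64(172.2))]
lever tip end obs 211 [(1.3, np.float64(206.7)), (1.6, np.float64(210.8)), (1.9, np.float64(210.6)), (2.2, np.float64(205.3))]
```

Request:
inch_along:
  increments:
    - [0,0.002,0,0.025,0]
    - [0,0,0,0.018,0]
    - [0,0,0,0.008,0]
    - [0,0,0,0.004,0]
    - [0,0,0,0,0]

```text
t: 14.7
tool_pos: [0.4881, -0.206, 0.1102]
eef_rot: [3.139, 0.127, 0.001]
wrist_force: [-0.6, -0.8, 1.1]
width: 0.0006
finger_force: 0.0
```

Request:
inch_along:
  increments:
    - [0,0,0,0.004,0]
    - [0,0,0,0.004,0]
    - [0,0,0,0,0]

```text
t: 15.08
tool_pos: [0.4881, -0.2061, 0.102]
eef_rot: [3.139, 0.127, 0.001]
wrist_force: [0.5, -1.0, 0.5]
width: 0.0007
finger_force: 0.2
```

Request:
inch_along:
  increments:
    - [0,0,0,0.0045,0]
    - [0,0,0,0.0045,0]
    - [0,0,0,0.004,0]
    - [0,0,0,0,0]

```text
t: 15.58
tool_pos: [0.4886, -0.2061, 0.0894]
eef_rot: [3.138, 0.127, 0.003]
wrist_force: [-0.5, 0.0, 4.8]
width: 0.001
finger_force: 2.2
```

Request:
inch_along:
  increments:
    - [0,0.001,0,0.003,0]
    - [0,0.001,0,0.003,0]
    - [0,0,0,0,0]

```text
t: 15.95
tool_pos: [0.4903, -0.206, 0.0838]
eef_rot: [3.138, 0.127, 0.002]
wrist_force: [-1.7, -0.0, 6.3]
width: 0.0008
finger_force: 2.9
```

Request:
inch_along:
  increments:
    - [0,0.002,0,0.003,0]
    - [0,0.002,0,0.003,0]
    - [0,0,0,0,0]

```text
t: 16.32
tool_pos: [0.4938, -0.2057, 0.0774]
eef_rot: [3.138, 0.127, -0.0]
wrist_force: [-2.1, -1.3, 5.8]
width: 0.0006
finger_force: 2.8
```

Request:
inch_along:
  increments:
    - [0,0.003,0,0.002,0]
    - [0,0.003,0,0.002,0]
    - [0,0,0,0,0]

```text
t: 16.7
tool_pos: [0.4987, -0.2051, 0.0721]
eef_rot: [3.139, 0.127, -0.005]
wrist_force: [-3.6, -1.5, 1.4]
width: 0.0007
finger_force: 2.3
```

Request:
inch_along:
  increments:
    - [0,0.003,0,0,0]
    - [0,0.003,0,0,0]
    - [0,0,0,0,0]

```text
t: 17.08
tool_pos: [0.5044, -0.2039, 0.0712]
eef_rot: [-3.137, -0.127, 0.006]
wrist_force: [-3.8, 0.2, -1.5]
width: 0.0005
finger_force: 1.6
```

Request:
inch_along:
  increments:
    - [0,0.003,0,0,0]
    - [0,0.002,0,0,0]
    - [0,0,0,0,0]

```text
t: 17.45
tool_pos: [0.5123, -0.2041, 0.0738]
eef_rot: [3.138, 0.127, 0.005]
wrist_force: [0.4, -0.1, 0.4]
width: 0.0004
finger_force: 0.0
```

The force has dropped to nothing, so the lever has probably snapped home. I'll feel for the stop.

Request:
inch_along:
  increments:
    - [0,0.002,0,0,0]
    - [0,0.0015,0,0,0]
    - [0,0,0,0,0]

```text
t: 17.82
tool_pos: [0.5146, -0.2038, 0.0731]
eef_rot: [3.139, 0.127, 0.001]
wrist_force: [0.4, -0.6, -0.4]
width: 0.0003
finger_force: 0.0
```

Request:
inch_along:
  increments:
    - [0,0.001,0,0,0]
    - [0,0,0,0,0]

```text
t: 18.08
tool_pos: [0.5154, -0.2037, 0.073]
eef_rot: [3.139, 0.127, 0.0]
wrist_force: [0.4, -0.8, 0.9]
width: 0.0005
finger_force: 0.0
```

Request:
inch_along:
  increments:
    - [0,0.001,0,0,0]
    - [0,0,0,0,0]

```text
t: 18.32
tool_pos: [0.5164, -0.2037, 0.073]
eef_rot: [3.139, 0.127, 0.0]
wrist_force: [0.9, -0.2, -1.0]
width: 0.0007
finger_force: 0.0
```

Request:
inch_along:
  increments:
    - [0,0.001,0,0,0]
    - [0,0,0,0,0]

```text
t: 18.58
tool_pos: [0.5168, -0.2036, 0.0729]
eef_rot: [-3.139, -0.127, 0.002]
wrist_force: [-1.8, 0.8, 0.6]
width: 0.0003
finger_force: 1.1
```

Request:
inch_along:
  increments:
    - [0,0.001,0,0,0]
    - [0,0,0,0,0]

```text
t: 18.82
tool_pos: [0.5168, -0.2036, 0.0729]
eef_rot: [-3.139, -0.127, 0.006]
wrist_force: [-5.0, -0.3, 2.6]
width: 0.0007
finger_force: 2.9
```

Request:
inch_along:
  increments:
    - [0,-0.01,0,0,0]
    - [0,-0.03,0,0,0]
    - [0,-0.05,0,-0.01,0]
    - [0,-0.02,0,-0.05,0]
    - [0,0,0,-0.06,0]
    - [0,0,0,-0.06,0]
    - [0,0,0,0,0]

```text
t: 19.7
tool_pos: [0.411, -0.2138, 0.2595]
eef_rot: [3.131, 0.127, 0.018]
wrist_force: [0.5, 0.3, 0.3]
width: 0.0001
finger_force: 0.0
```

```bash
python3 - <<'E'
from h import *
d=r.get_image("wrist");im=d["image"];np.savez("w4.npz",**d);print(d["origin"])
S=r.get_image("scene")["image"]
cv2.imwrite("pics/g4.png",np.hstack([cv2.resize(im[0:170,240:410],(408,408),interpolation=cv2.INTER_CUBIC),cv2.resize(S[150:215,310:361],(320,408),interpolation=cv2.INTER_CUBIC)]))
E
```

```text
[ 0.48465114 -0.20592105  0.42294187]
```

The lever is at a hard stop (5 N with no further motion) and the arm is clear. My picture allowance is used up, so I'll do the last check numerically.

```bash
python3 - <<'E' | tail -5
from fit2 import *
d=dict(np.load("w4.npz"));im=d["image"].astype(int)
m=(im[...,2]>120)&(im[...,1]<90)&(im[...,0]<90);v,u=np.nonzero(m);print("red",u.min(),u.max(),v.min(),v.max())
pr=lambda x,z,y=0:proj(d,case(q,[[x,y,z]]))[0].round(1).tolist()
print("tab pred end/start",pr(-.101,.1448),pr(-.101,.118),"bar",pr(-.101,.1165))
print("lever home face/roll",pr(-.111,.08),pr(-.114,.0365),"lever out tip",pr(-.148,.087))
c=int(u.mean());print(im[50:125:3,c].mean(1).round().tolist())
T=r.get_obs();print(T["t"],T["wrist_force"])
E
```

```text
red 313 333 67 73
tab pred end/start [323.3, 67.3] [323.2, 72.5] bar [323.2, 72.8]
lever home face/roll [323.2, 88.0] [323.1, 94.8] lever out tip [323.0, 122.4]
[166.0, 147.0, 163.0, 247.0, 247.0, 247.0, 133.0, 103.0, 145.0, 245.0, 121.0, 146.0, 149.0, 146.0, 163.0, 64.0, 67.0, 63.0, 59.0, 63.0, 59.0, 58.0, 54.0, 54.0, 52.0]
19.9 [-0.09884333  0.39782812 -0.10369566]
```

The red tab is within a pixel of where it should be when latched (rows 67–73 seen, 67.3–72.5 predicted). Nothing bright shows past row 95, so the lever is down. I'm handing in.

```bash
python3 -c "
from station import r
print(r.close_job())"
```

```text
the job is handed in; nothing more can be done
None
```

The case lid is shut, the bail is hooked in the keeper, the lever is home against its stop, and the arm is clear of the case; I handed the job in at about 20 s, and the judge's result wasn't shown.

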